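# Nest the printed domed lids

### The arm

A 7-joint arm with a two-finger parallel gripper is mounted at the origin on the work surface. World frame = base frame: x ahead of the robot, y to its left, z up, the work surface at z = 0. Lengths are in m, angles in rad, forces in N, time in s.
With the tool pointing down it reaches from about 0.4 to 0.9 m from the base axis. Payload 5.5 kg.
Tool frame: the origin (TCP) lies midway between the tips of the shut fingers; the grasp point (between the pads) lies 19 mm behind it (manip.hold_point_z is the distance from the TCP to the grasp point, in m); z points along the fingers, y is the line along which they close (so a half turn about z gives the same grasp; the last joint's range is limited). The gripper opens to 92 mm and grips with 3 to 60 N. Pads are 19 mm wide; open, the fingers measure 130 mm over their backs; the gripper's body (75 mm by 190 mm) begins 47 mm behind the grasp point.
Start: joints at [-0.933, 0.501, -0.427, 1.55, 0.221, 1.138, -0.21], TCP at [0.238, 0.605, 0.227] pointing down, gripper open.
Joint ranges: [-2.88, 2.88], [-0.31, 2.03], [-1.54, 1.56], [0.2, 2.42], [-1.41, 4.55], [0.19, 2.02], [-2.57, 2.57]. Speed limits (rad/s): [2.57, 2.57, 3.14, 3.14, 3.14, 3.14, 3.14].

### API

Orientations are given as a unit quaternion [w, x, y, z].
In Python, from bench import manip gives the robot as it stands.
- The arm moves only by the shell command python3 -m inch 'ROWS' [OPENING] [FORCE]. ROWS is JSON, a list of rows, each an object of numbers: "tx", "ty", "tz": the shift along the tool's x, y, z in mm; "spin": the turn about the tool's z in rad. In form: [{"tx": .., "ty": .., "tz": .., "spin": ..}, ...]. A call has 1 to 5 rows; each row shifts and turns the commanded pose from where the row before left it, along the tool's axes as they then stand; what a row does not reach is not made up. A row lasts 1/8 s, in which the tool goes at most 62.5 mm and 10.7 degrees, less where a joint would pass 70% of its speed; a pose out of reach is approached as far as the arm can. A call is refused whole if a number of a shift passes 62.5 or a number of a turn 0.188, either way. A call with a gripper value outside its range is refused whole. OPENING is the finger opening in mm, from 0 to 91.8, set as the call begins (- or left out, the last holds). The fingers move at their own pace and stop on an object; FORCE is the grip in N (left out, the last holds). Time passes only in rows, so rows that do not move let the fingers close. It gives the time, the measured TCP pose, the force, the opening and the grip force at its end, in the units of the state.
- manip.sense(): the state, without advancing time (a new reading comes with each control period).
- manip.capture(name): name is "side" or "top"; returns a dict with "pixels" (400x640x3 uint8, red, green, blue), "range_z" (400x640 float32, m along the optical axis (not along the pixel's ray), 0 where there is no reading), "fx", "fy", "cx", "cy" (pixels), "cam_to_world" (4x4, takes a point from camera to world coordinates). Camera axes: x right, y down, z forward; pixel columns grow to the right and rows downward; lengths in m; the calibration is good to about 2 mm. A picture is of the moment at which its call begins.
- manip.close_job(): hands the job in; it is judged then, once.
Trained networks look in a picture, given as the dict that the camera call returned (one of the last four; its "shot" number tells which), for a name from the list of things; names that differ only in an ending like _2 or _b are one class to them, and where a whole thing is asked for, a point or a joint stands for the part that bears it (a point fixed in the world has none). Each returns a list of dicts, best first, with "score" (0 to 1); they miss things now and then, are a little off and sometimes report something else, mostly with a low value. They report only what shows in the picture. A call takes as long as a camera call.
- manip.look_for(picture, target): "position" ([x, y, z] in m, in world coordinates, good to about 4 mm: the middle of the surface that is visible of it).
The state is a dict: "t": time; "q": joint angles; "qvel": joint speeds; "tau": joint torques, N m; "eef_pos": TCP position; "eef_rot": TCP orientation; "force": force on the tool from outside, world axes, zero at the start; "torque": the same for the moment, N m; "gripper_width": finger opening in m; "finger_force": force on a finger pad.
Only numpy, scipy, OpenCV 4.12 (cv2) and the standard library are available. Lean on these libraries where they do the work, as an engineer would, in place of code of your own. Each camera call takes 0.05 s, during which the arm holds its last target. There are 200 camera calls.

### The job

Clear the finished domed lids off the printer's build plate by nesting them, crown down as they stand: set the middle-sized lid inside the big one that stands on the bench beside the plate, and the small lid inside the middle one, each resting level on the floor of the next and roughly centred. Build the stack where the big lid stands, and leave the straight-sided cup on the plate alone.

Things in the scene. Friction and masses are not known exactly. Their poses are not given: they have to be found in the camera images.
- big_lid: Biggest of 3 white domed plastic lids, crown down (open side up) on the bench, left or right of the dark build plate. Outer diameter 116 mm, 26 high, wall and floor 4; inner floor 64 across. Loose, 110 g. Origin: centre of its underside, z up. The white dish on the plate's other side (88 across, 40 high, straight upright sides, no dome) is not a lid.
- mid_lid_c (a point): Centre (on the axis, half-way up) of the middle lid: white, domed, crown down on the build plate (8 mm thick). 70 mm outer diameter, 38 high, wall and floor 4; crown flat 38 across; collar upright from 21 up to the rim. 60 g, z up. Set in the big lid, its rim stands 16 above that lid's: grip across the collar, fingertips at most 13 below the rim, to stay clear.
- small_lid_c (a point): Centre (on the axis, half-way up) of the small lid: white, domed, crown down on the build plate. 46 mm outer diameter, 50 high, wall and floor 4; crown flat 24 across; collar upright from 22 up to the rim. 40 g, z up. Set in the middle lid (62 wide inside), its rim stands 16 above that lid's: grip across the collar, fingertips at most 13 below the rim, to stay clear.
- cup_c (a point): Centre (half-way up) of a loose white cup, a bystander among the lids on the plate: straight upright sides, flat bottom, no dome, 58 mm across, 44 high, open side up. Not to be moved. It and the two lids on the plate stand over 110 mm apart, centre to centre, in any order; all else on the plate is below 30 mm above the bench.

How it is judged:
By the outcome, as a careful person would: the job done as asked, in the order asked, and still so for the second after the job is handed in, with the robot touching nothing.
It also fails if it takes over 58 s, if anything falls off the work surface, if the arm or the gripper's body presses on something with over 40 N, if the wrist force passes 120 N, or if a joint passes its speed limit or range.

## Working session

There is one attempt and no reset: what is moved stays moved. The work goes in short steps, Python scripts to look and compute and a shell command to move; the robot and the scene stay as the last step left them, time stands still between calls to the robot, and variables do not carry over. Pictures are saved under pics/ and viewed, at most 10 in all, crops included, and the job is handed in when it is done.

```bash
mkdir -p pics; ls; python3 - <<'E'
from bench import manip
import cv2,numpy as np
s=manip.sense();print({k:np.round(v,3) for k,v in s.items()})
p={}
for n in("top","side"):
    c=manip.capture(n);p[n]=c
    cv2.imwrite(f"pics/{n}0.png",c["pixels"][:,:,::-1])
    np.savez(f"{n}0.npz",**{k:v for k,v in c.items()})
    for t in("big_lid","mid_lid_c","small_lid_c","cup_c"):
        print(n,t,[(np.round(d["position"],3).tolist(),round(d["score"],2)) for d in manip.look_for(c,t)][:4])
E
```

```text
pics
{'t': np.float64(0.0), 'q': array([-0.933,  0.502, -0.427,  1.551,  0.221,  1.138, -0.21 ]), 'qvel': array([-0.   ,  0.   ,  0.001,  0.   , -0.001,  0.   ,  0.002]), 'tau': array([ 0.0000e+00, -5.6661e+01, -5.8160e+00, -2.7911e+01, -6.9000e-02,
        3.1000e-02,  0.0000e+00]), 'eef_pos': array([0.238, 0.604, 0.226]), 'eef_rot': array([-0.   ,  0.186,  0.982, -0.001]), 'force': array([-0.012,  0.039,  0.313]), 'torque': array([ 0.015, -0.028,  0.041]), 'finger_force': np.float64(0.0), 'gripper_width': np.float64(0.092)}
top big_lid [([0.443, 0.285, 0.004], 0.72)]
top mid_lid_c [([0.486, 0.128, 0.02], 0.79)]
top small_lid_c [([0.642, 0.013, 0.023], 0.6)]
top cup_c []
side big_lid [([0.442, 0.267, 0.01], 0.76)]
side mid_lid_c [([0.486, 0.119, 0.033], 0.84)]
side small_lid_c [([0.636, 0.034, 0.043], 0.56)]
side cup_c [([0.509, -0.066, 0.035], 0.9)]
```

View pics/top0.png

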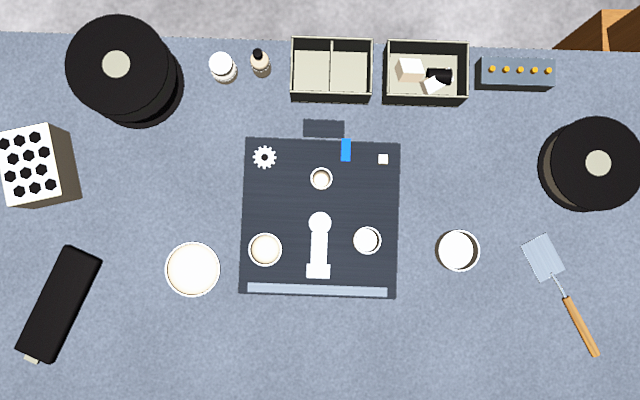

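View pics/side0.png

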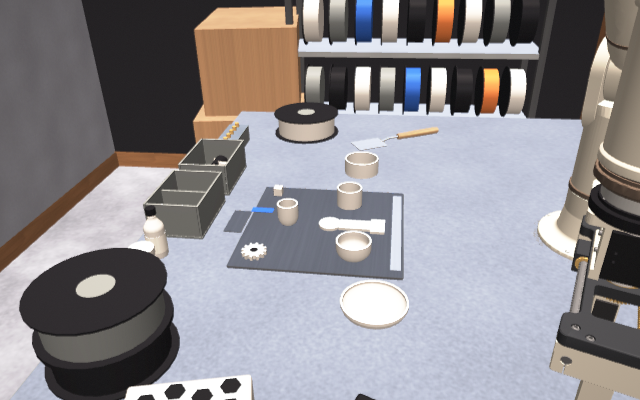

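The top view shows the big lid at (192,269), mid lid (265,249), small lid (320,179), cup (367,240) and the dish (457,250). This agrees with the side view, where the dish is the upright one at (362,165). Next I'll fit the rims using depth.

```bash
cat > h.py <<'E'
import numpy as np
from scipy.optimize import least_squares
from scipy.spatial.transform import Rotation as R
def cloud(c):
    z=c["range_z"];v,u=np.mgrid[:400,:640]
    p=np.stack([(u-c["cx"])/c["fx"]*z,(v-c["cy"])/c["fy"]*z,z],-1)
    T=np.array(c["cam_to_world"]);p=p@T[:3,:3].T+T[:3,3];p[z<=0]=np.nan;return p
def rim(P,c,r,h,tol=.004):
    """circle fit of rim top points near c, outer radius r (rim ring mid radius r-2mm)"""
    q=P.reshape(-1,3);q=q[np.isfinite(q[:,0])]
    d=np.hypot(q[:,0]-c[0],q[:,1]-c[1]);q=q[(d<r+.025)&(abs(q[:,2]-h)<tol)]
    f=lambda x:np.hypot(q[:,0]-x[0],q[:,1]-x[1])-(r-.002)
    s=least_squares(f,c[:2],loss="soft_l1",f_scale=.002)
    return s.x.round(4),len(q),round(float(np.abs(s.fun).mean()),4),np.round(np.median(q[:,2]),4)
def yaw(s):
    w,x,y,z=s["eef_rot"];m=R.from_quat([x,y,z,w]).as_matrix();return m
def to_tool(s,p):
    return np.round(yaw(s).T@(np.array(p)-s["eef_pos"])*1000,1)
E
python3 - <<'E'
from h import *
from bench import manip
for n in("top","side"):
    c=dict(np.load(f"{n}0.npz",allow_pickle=True));P=cloud(c)
    for nm,c0,r,h in(("big",(.443,.28),.058,.026),("mid",(.486,.125),.035,.046),("small",(.642,.018),.023,.058),("cup",(.505,-.07),.029,.052)):
        try: print(n,nm,*rim(P,c0,r,h))
        except Exception as e: print(n,nm,e)
s=manip.sense();print(yaw(s).round(3));print(to_tool(s,(.486,.122,.146)))
c=dict(np.load("top0.npz",allow_pickle=True));P=cloud(c)
for u,v in((192,269),(265,249),(320,179),(350,270)):print(P[v,u].round(4))
E
```

```text
top big [0.4389 0.2804] 350 0.0012 0.0261
top mid [0.4849 0.1275] 188 0.0011 0.0461
top small [0.6356 0.0147] 113 0.001 0.058
top cup [ 0.5095 -0.0843] 155 0.0011 0.0521
side big [0.4395 0.2822] 440 0.0012 0.0241
side mid [0.4855 0.1289] 178 0.0013 0.0439
side small [0.636  0.0164] 77 0.0014 0.0558
side cup [ 0.5104 -0.0828] 87 0.0016 0.0497
[[-0.931  0.366 -0.   ]
 [ 0.366  0.931 -0.   ]
 [ 0.    -0.    -1.   ]]
[-407.6 -358.6   80.7]
[0.4364 0.2866 0.0034]
[0.4837 0.1305 0.0127]
[0.6379 0.0167 0.0121]
[ 0.4435 -0.0532  0.0096]
```

```bash
python3 -m inch '[{"tx":-20,"ty":-18},{"tx":-40,"ty":-35},{"tx":-40,"ty":-35},{"tx":-40,"ty":-35},{"tx":-40,"ty":-35}]' 91.8 15; python3 -m inch '[{"tx":-40,"ty":-35},{"tx":-40,"ty":-35},{"tx":-40,"ty":-35},{"tx":-40,"ty":-35},{"tx":-40,"ty":-35}]'; python3 -m inch '[{"tx":-20,"ty":-18},{"tz":0},{"tz":0}]'
python3 -c "
from h import *
from bench import manip
s=manip.sense();print(yaw(s).round(3));print(to_tool(s,(.4852,.1282,.034)))"
```

```text
[[-0.931  0.366 -0.   ]
 [ 0.366  0.931 -0.   ]
 [ 0.    -0.    -1.   ]]
[-404.6 -353.1  192.7]schema error: expected keys tx, ty, tz, spin
schema error: expected keys tx, ty, tz, spin
schema error: expected keys tx, ty, tz, spin
```

All four keys are required.

```bash
python3 -m inch '[{"tx":-20,"ty":-18,"tz":0,"spin":0},{"tx":-40,"ty":-35,"tz":0,"spin":0},{"tx":-40,"ty":-35,"tz":0,"spin":0},{"tx":-40,"ty":-35,"tz":0,"spin":0},{"tx":-40,"ty":-35,"tz":0,"spin":0}]' 91.8 15; python3 -m inch '[{"tx":-40,"ty":-35,"tz":0,"spin":0},{"tx":-40,"ty":-35,"tz":0,"spin":0},{"tx":-40,"ty":-35,"tz":0,"spin":0},{"tx":-40,"ty":-35,"tz":0,"spin":0},{"tx":-40,"ty":-35,"tz":0,"spin":0}]'; python3 -m inch '[{"tx":-20,"ty":-18,"tz":20,"spin":0},{"tx":0,"ty":0,"tz":0,"spin":0},{"tx":0,"ty":0,"tz":0,"spin":0}]'
python3 -c "
from h import *
from bench import manip
s=manip.sense();print(yaw(s).round(3));print(to_tool(s,(.4852,.1282,.034)))"
```

```text
t: 1.12
eef_pos: [0.3484, 0.3905, 0.227]
eef_rot: [0.0, 0.186, 0.982, 0.0]
force: [1.4, -0.6, -0.2]
gripper_width: 0.0919
finger_force: 0.0
t: 1.75
eef_pos: [0.4704, 0.1544, 0.2271]
eef_rot: [0.0, 0.186, 0.983, 0.0]
force: [0.5, -0.4, -0.1]
gripper_width: 0.0919
finger_force: 0.0
t: 2.12
eef_pos: [0.4814, 0.1329, 0.207]
eef_rot: [-0.0, 0.186, 0.983, 0.0]
force: [-0.2, 0.6, -0.4]
gripper_width: 0.0919
finger_force: 0.0
[[-0.931  0.365 -0.   ]
 [ 0.365  0.931  0.001]
 [ 0.     0.001 -1.   ]]
[ -5.3  -3.1 173. ]
```

```bash
python3 -m inch '[{"tx":-5.3,"ty":-3.1,"tz":30,"spin":0},{"tx":0,"ty":0,"tz":40,"spin":0},{"tx":0,"ty":0,"tz":40,"spin":0},{"tx":0,"ty":0,"tz":20,"spin":0},{"tx":0,"ty":0,"tz":10,"spin":0}]'; python3 -m inch '[{"tx":0,"ty":0,"tz":16,"spin":0},{"tx":0,"ty":0,"tz":16,"spin":0},{"tx":0,"ty":0,"tz":0,"spin":0},{"tx":0,"ty":0,"tz":0,"spin":0}]'
python3 - <<'E'
from h import *
from bench import manip
import cv2
s=manip.sense();print(to_tool(s,(.4852,.1282,.034)))
c=manip.capture("side");cv2.imwrite("pics/a.png",cv2.resize(c["pixels"][150:350,220:480,::-1],None,fx=3,fy=3)[:600])
E
```

```text
t: 2.75
eef_pos: [0.4848, 0.1288, 0.0662]
eef_rot: [-0.0, 0.185, 0.983, 0.0]
force: [-0.8, -0.5, -0.0]
gripper_width: 0.092
finger_force: 0.0
t: 3.25
eef_pos: [0.4857, 0.1271, 0.0349]
eef_rot: [0.0, 0.186, 0.982, 0.0]
force: [-0.5, -0.5, 0.6]
gripper_width: 0.0923
finger_force: 0.0
[0.9 0.9 0.9]
```

View pics/a.png

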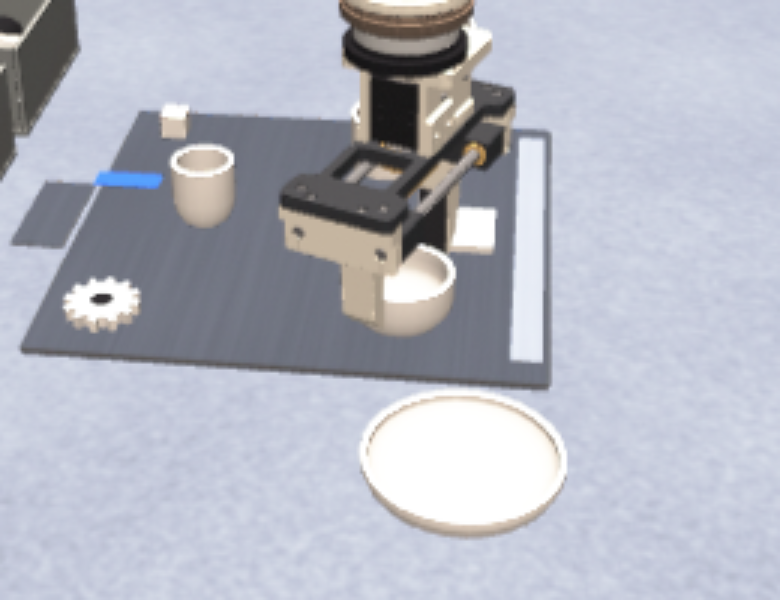

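```bash
python3 - <<'E'
from h import *
from bench import manip
c=dict(np.load("side0.npz",allow_pickle=True));T=np.linalg.inv(c["cam_to_world"])
def pr(p):
    q=T[:3,:3]@p+T[:3,3];return (np.array([c["fx"]*q[0]/q[2]+c["cx"],c["fy"]*q[1]/q[2]+c["cy"]])-[220,150])*3
s=manip.sense();m=yaw(s)
for a in(-9.5,9.5):
  for b in (46,65): print(a,b,pr(s["eef_pos"]+m@[a/1000,b/1000,0]).round())
for k in range(0,360,45):print(k,pr(np.array([.4852+.035*np.cos(np.radians(k)),.1282+.035*np.sin(np.radians(k)),.046])).round())
E
```

```text
-9.5 46 [354. 314.]
-9.5 65 [340. 329.]
9.5 46 [381. 322.]
9.5 65 [367. 338.]
0 [346. 266.]
45 [359. 288.]
90 [397. 299.]
135 [437. 292.]
180 [455. 272.]
225 [441. 250.]
270 [404. 240.]
315 [366. 246.]
```

The projected fingertip corners and rim match the picture (finger bottom at (343–380, 320), rim right edge at 455), so I'll grip.

```bash
python3 -m inch '[{"tx":0.9,"ty":0.9,"tz":1,"spin":0},{"tx":0,"ty":0,"tz":0,"spin":0},{"tx":0,"ty":0,"tz":0,"spin":0},{"tx":0,"ty":0,"tz":0,"spin":0}]' 60 15; python3 -m inch '[{"tx":0,"ty":0,"tz":0,"spin":0},{"tx":0,"ty":0,"tz":0,"spin":0},{"tx":0,"ty":0,"tz":0,"spin":0},{"tx":0,"ty":0,"tz":0,"spin":0}]'
```

```text
t: 3.8
eef_pos: [0.4851, 0.1282, 0.0339]
eef_rot: [0.0, 0.186, 0.982, 0.0]
force: [0.2, -0.0, 2.2]
gripper_width: 0.0697
finger_force: 15.0
t: 4.3
eef_pos: [0.4851, 0.1282, 0.0339]
eef_rot: [0.0, 0.186, 0.982, 0.0]
force: [-0.2, 0.2, 5.3]
gripper_width: 0.0694
finger_force: 15.0
```

```bash
python3 -m inch '[{"tx":0,"ty":0,"tz":-8,"spin":0},{"tx":0,"ty":0,"tz":-20,"spin":0},{"tx":0,"ty":0,"tz":-20,"spin":0},{"tx":10,"ty":13,"tz":-12,"spin":0},{"tx":20,"ty":25,"tz":0,"spin":0}]'; python3 -m inch '[{"tx":20,"ty":25,"tz":0,"spin":0},{"tx":20,"ty":25,"tz":0,"spin":0},{"tx":20,"ty":25,"tz":0,"spin":0},{"tx":9,"ty":12,"tz":0,"spin":0},{"tx":0,"ty":0,"tz":0,"spin":0}]'
python3 -m inch '[{"tx":0,"ty":0,"tz":0,"spin":0},{"tx":0,"ty":0,"tz":0,"spin":0}]'
python3 - <<'E'
from h import *
from bench import manip
import cv2
s=manip.sense();print(to_tool(s,(.4392,.2813,.030)),s["eef_pos"])
for n in("top","side"):
    c=manip.capture(n);P=cloud(c)
    for d in manip.look_for(c,"mid_lid_c")[:2]+manip.look_for(c,"big_lid")[:2]:print(n,np.round(d["position"],3),d["score"])
    try:print(rim(P,s["eef_pos"][:2],.035,s["eef_pos"][2]+.012,.006), rim(P,(.4392,.2813),.058,.025,.003))
    except Exception as e:print(e)
    if n=="side":cv2.imwrite("pics/b.png",cv2.resize(c["pixels"][150:350,220:480,::-1],None,fx=3,fy=3))
E
```

```text
t: 4.92
eef_pos: [0.4717, 0.1749, 0.0948]
eef_rot: [0.001, 0.188, 0.982, 0.0]
force: [-0.0, 0.9, -1.2]
gripper_width: 0.0694
finger_force: 15.0
t: 5.55
eef_pos: [0.4378, 0.2819, 0.0936]
eef_rot: [-0.0, 0.185, 0.983, 0.0]
force: [-0.3, -0.3, -0.9]
gripper_width: 0.0693
finger_force: 15.0
t: 5.8
eef_pos: [0.4391, 0.2792, 0.0936]
eef_rot: [0.0, 0.187, 0.982, -0.0]
force: [-0.7, 0.1, -0.5]
gripper_width: 0.0697
finger_force: 15.0
[ 0.7  2.  63.6] [0.4391351  0.27919661 0.09361388]
top [0.463 0.267 0.088] 0.57
top [0.642 0.016 0.022] 0.37
top [0.48  0.267 0.01 ] 0.94
top [0.642 0.012 0.022] 0.66
(array([0.439 , 0.2781]), 68, 0.0011, np.float64(0.1057)) (array([0.4383, 0.2806]), 125, 0.0011, np.float64(0.0256))
side [0.442 0.268 0.01 ] 0.77
(array([0.4406, 0.2826]), 259, 0.0057, np.float64(0.1041)) (array([0.4396, 0.2819]), 369, 0.0012, np.float64(0.0242))
```

View pics/b.png

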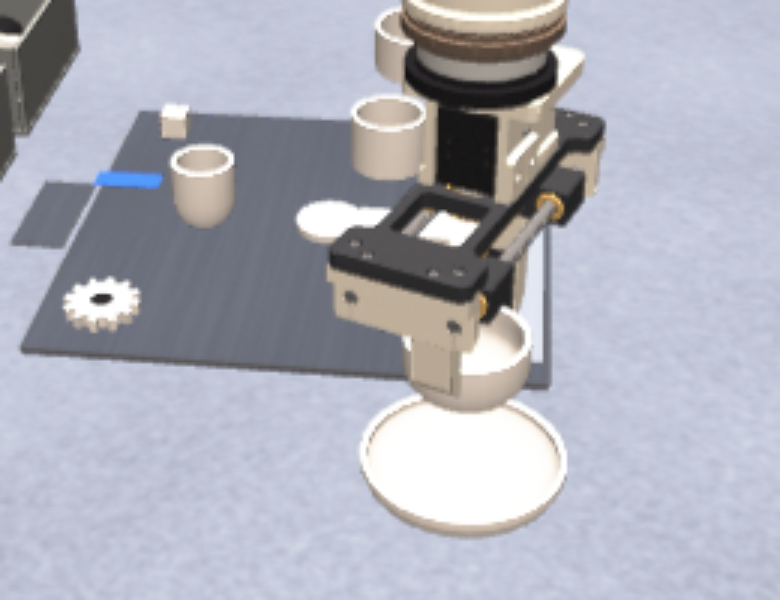

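The mid lid is held level at (463,360), above the big lid at (463,462). Lowering it now.

```bash
python3 -m inch '[{"tx":0.9,"ty":2.2,"tz":15,"spin":0},{"tx":0,"ty":0,"tz":20,"spin":0},{"tx":0,"ty":0,"tz":15,"spin":0},{"tx":0,"ty":0,"tz":6,"spin":0},{"tx":0,"ty":0,"tz":3,"spin":0}]'; python3 -m inch '[{"tx":0,"ty":0,"tz":1.5,"spin":0},{"tx":0,"ty":0,"tz":1.5,"spin":0},{"tx":0,"ty":0,"tz":0,"spin":0},{"tx":0,"ty":0,"tz":0,"spin":0}]'
python3 -c "
from h import *
from bench import manip
s=manip.sense();print(to_tool(s,(.4392,.2813,.030)),s['force'])"
```

```text
t: 6.72
eef_pos: [0.4384, 0.2831, 0.0342]
eef_rot: [-0.0, 0.186, 0.983, -0.0]
force: [-0.3, -0.0, -0.5]
gripper_width: 0.0697
finger_force: 15.0
t: 7.22
eef_pos: [0.4387, 0.2832, 0.032]
eef_rot: [0.0, 0.186, 0.982, 0.0]
force: [-0.3, -0.9, -1.3]
gripper_width: 0.0693
finger_force: 15.0
[-1.2 -1.6  2. ] [-0.25175841 -0.86785386 -1.28938426]
```

```bash
python3 -m inch '[{"tx":-0.5,"ty":-1.3,"tz":0,"spin":0},{"tx":0,"ty":0,"tz":1,"spin":0},{"tx":0,"ty":0,"tz":1,"spin":0},{"tx":0,"ty":0,"tz":0,"spin":0},{"tx":0,"ty":0,"tz":0,"spin":0}]'
```

```text
t: 7.85
eef_pos: [0.4386, 0.2817, 0.0299]
eef_rot: [0.0, 0.186, 0.982, -0.0]
force: [-0.3, -1.2, 3.8]
gripper_width: 0.0691
finger_force: 15.0
```

Contact felt (+4 to 5 N). Releasing and lifting off.

```bash
python3 -m inch '[{"tx":0,"ty":0,"tz":0,"spin":0},{"tx":0,"ty":0,"tz":0,"spin":0},{"tx":0,"ty":0,"tz":0,"spin":0},{"tx":0,"ty":0,"tz":0,"spin":0}]' 84; python3 -m inch '[{"tx":0,"ty":0,"tz":-5,"spin":0},{"tx":0,"ty":0,"tz":-15,"spin":0},{"tx":0,"ty":0,"tz":-40,"spin":0},{"tx":0,"ty":0,"tz":-50,"spin":0},{"tx":0,"ty":0,"tz":-20,"spin":0}]'
python3 - <<'E'
from h import *
from bench import manip
s=manip.sense();print(to_tool(s,(.6358,.0156,.146)),s["eef_pos"])
c=manip.capture("side");P=cloud(c)
print(rim(P,(.439,.281),.058,.0241,.003),rim(P,(.439,.281),.035,.040,.003))
E
```

```text
t: 8.35
eef_pos: [0.4385, 0.2817, 0.0296]
eef_rot: [-0.0, 0.186, 0.982, -0.0]
force: [-0.5, -0.1, -0.3]
gripper_width: 0.084
finger_force: 0.0
t: 8.98
eef_pos: [0.4402, 0.283, 0.164]
eef_rot: [0.002, 0.186, 0.982, 0.002]
force: [0.4, -0.4, 0.5]
gripper_width: 0.0842
finger_force: 0.0
[-279.8 -177.3   18.1] [0.44016247 0.2829545  0.16401466]
(array([0.4397, 0.282 ]), 638, 0.008, np.float64(0.0242)) (array([0.4395, 0.2825]), 296, 0.0012, np.float64(0.04))
```

```bash
python3 -m inch '[{"tx":-20,"ty":-13,"tz":0,"spin":0},{"tx":-45,"ty":-28,"tz":0,"spin":0},{"tx":-45,"ty":-28,"tz":0,"spin":0},{"tx":-45,"ty":-28,"tz":0,"spin":0},{"tx":-45,"ty":-28,"tz":0,"spin":0}]' 80; python3 -m inch '[{"tx":-45,"ty":-28,"tz":0,"spin":0},{"tx":-25,"ty":-17,"tz":0,"spin":0},{"tx":-10,"ty":-7,"tz":0,"spin":0},{"tx":0,"ty":0,"tz":0,"spin":0},{"tx":0,"ty":0,"tz":0,"spin":0}]'
python3 - <<'E'
from h import *
from bench import manip
s=manip.sense();print(to_tool(s,(.6358,.0156,.046)),s["eef_pos"])
c=manip.capture("top");P=cloud(c)
print(rim(P,(.439,.281),.058,.0261,.003),rim(P,(.439,.281),.035,.042,.003))
E
```

```text
t: 9.65
eef_pos: [0.5797, 0.0908, 0.1602]
eef_rot: [0.0, 0.186, 0.983, 0.0]
force: [-0.3, 0.7, 0.1]
gripper_width: 0.0802
finger_force: 0.0
t: 10.28
eef_pos: [0.6334, 0.0168, 0.1597]
eef_rot: [-0.0, 0.185, 0.983, 0.001]
force: [-0.7, 0.1, -0.3]
gripper_width: 0.0803
finger_force: 0.0
[ -2.8  -0.4 113.7] [0.63344053 0.01682953 0.15971157]
(array([0.4389, 0.2802]), 357, 0.0042, np.float64(0.0261)) (array([0.4388, 0.2809]), 184, 0.0011, np.float64(0.0424))
```

The mid lid is centred to under 1 mm, with its rim at z=0.042 as expected. Next is the small lid.

```bash
python3 -m inch '[{"tx":-2.7,"ty":-0.5,"tz":20,"spin":0},{"tx":0,"ty":0,"tz":35,"spin":0},{"tx":0,"ty":0,"tz":30,"spin":0},{"tx":0,"ty":0,"tz":12,"spin":0},{"tx":0,"ty":0,"tz":8,"spin":0}]'; python3 -m inch '[{"tx":0,"ty":0,"tz":8,"spin":0},{"tx":0,"ty":0,"tz":0,"spin":0},{"tx":0,"ty":0,"tz":0,"spin":0}]'
python3 -c "
from h import *
from bench import manip
s=manip.sense();print(to_tool(s,(.6358,.0156,.046)),s['force'])"
```

```text
t: 10.95
eef_pos: [0.6363, 0.0134, 0.0538]
eef_rot: [-0.0, 0.186, 0.983, -0.0]
force: [-0.2, 0.2, -0.2]
gripper_width: 0.0798
finger_force: 0.0
t: 11.32
eef_pos: [0.6373, 0.0131, 0.0475]
eef_rot: [0.001, 0.186, 0.982, 0.0]
force: [0.2, 0.1, 0.4]
gripper_width: 0.0802
finger_force: 0.0
[2.3 1.8 1.5] [0.16501965 0.09741602 0.36744246]
```

```bash
python3 -m inch '[{"tx":2,"ty":1.7,"tz":1,"spin":0},{"tx":0,"ty":0,"tz":0,"spin":0}]'; python3 -m inch '[{"tx":0,"ty":0,"tz":0,"spin":0},{"tx":0,"ty":0,"tz":0,"spin":0},{"tx":0,"ty":0,"tz":0,"spin":0},{"tx":0,"ty":0,"tz":0,"spin":0},{"tx":0,"ty":0,"tz":0,"spin":0}]' 36 15;  python3 -m inch '[{"tx":0,"ty":0,"tz":0,"spin":0},{"tx":0,"ty":0,"tz":0,"spin":0},{"tx":0,"ty":0,"tz":0,"spin":0}]'
```

```text
t: 11.58
eef_pos: [0.6354, 0.0158, 0.046]
eef_rot: [0.0, 0.186, 0.983, 0.0]
force: [-0.2, -0.2, -0.4]
gripper_width: 0.0801
finger_force: 0.0
t: 12.2
eef_pos: [0.6354, 0.0153, 0.0457]
eef_rot: [-0.0, 0.186, 0.982, -0.0]
force: [-1.4, -0.5, 0.4]
gripper_width: 0.0456
finger_force: 15.0
t: 12.58
eef_pos: [0.6354, 0.0153, 0.0457]
eef_rot: [-0.0, 0.186, 0.982, -0.0]
force: [-1.0, -0.5, -0.6]
gripper_width: 0.0457
finger_force: 15.0
```

```bash
python3 -m inch '[{"tx":0,"ty":0,"tz":-10,"spin":0},{"tx":0,"ty":0,"tz":-30,"spin":0},{"tx":0,"ty":0,"tz":-30,"spin":0},{"tx":20,"ty":12,"tz":-10,"spin":0},{"tx":40,"ty":25,"tz":0,"spin":0}]'; python3 -m inch '[{"tx":40,"ty":25,"tz":0,"spin":0},{"tx":40,"ty":25,"tz":0,"spin":0},{"tx":40,"ty":25,"tz":0,"spin":0},{"tx":40,"ty":25,"tz":0,"spin":0},{"tx":35,"ty":22,"tz":0,"spin":0}]'
python3 -m inch '[{"tx":20,"ty":14,"tz":0,"spin":0},{"tx":5,"ty":3,"tz":0,"spin":0},{"tx":0,"ty":0,"tz":0,"spin":0},{"tx":0,"ty":0,"tz":0,"spin":0}]'
python3 - <<'E'
from h import *
from bench import manip
import cv2
s=manip.sense();print(to_tool(s,(.439,.2812,.046)),s["eef_pos"])
for n in("top","side"):
    c=manip.capture(n);P=cloud(c)
    for f in((s["eef_pos"][:2],.023,s["eef_pos"][2]+.012,.006),((.4392,.2813),.035,.041,.003)):
        try:print(n,rim(P,*f))
        except Exception as e:print(e)
    if n=="side":cv2.imwrite("pics/c.png",cv2.resize(c["pixels"][150:350,220:480,::-1],None,fx=3,fy=3))
E
```

```text
t: 13.2
eef_pos: [0.5933, 0.0716, 0.1267]
eef_rot: [0.001, 0.188, 0.982, 0.0]
force: [-0.5, 1.2, -0.7]
gripper_width: 0.0457
finger_force: 15.0
t: 13.82
eef_pos: [0.4528, 0.259, 0.1253]
eef_rot: [-0.001, 0.185, 0.983, -0.0]
force: [0.1, 0.4, -1.8]
gripper_width: 0.0453
finger_force: 15.0
t: 14.32
eef_pos: [0.4398, 0.2803, 0.1255]
eef_rot: [0.0, 0.187, 0.982, -0.0]
force: [1.1, -0.2, 0.0]
gripper_width: 0.0455
finger_force: 15.0
[ 1.1  0.6 79.5] [0.43984758 0.28028703 0.12554983]
top (array([0.4405, 0.278 ]), 21, 0.0008, np.float64(0.1378))
top (array([0.4383, 0.2807]), 72, 0.0011, np.float64(0.0415))
side (array([0.4409, 0.2828]), 230, 0.0075, np.float64(0.1367))
side (array([0.4395, 0.2826]), 264, 0.0013, np.float64(0.0404))
```

View pics/c.png

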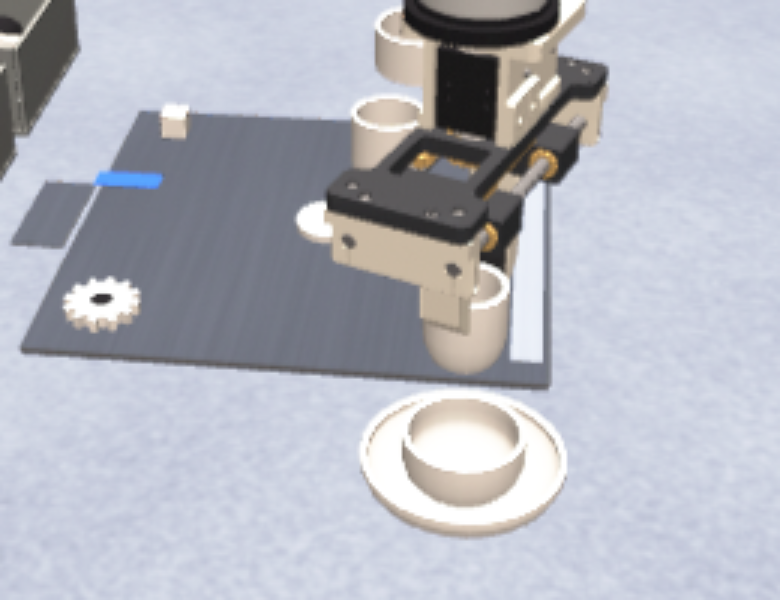

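The mid lid sits level and centred in the big one at (463,448). The small lid is held above it at (467,330). Next, lower with a small centring correction.

```bash
python3 -m inch '[{"tx":1.2,"ty":0.8,"tz":20,"spin":0},{"tx":0,"ty":0,"tz":25,"spin":0},{"tx":0,"ty":0,"tz":18,"spin":0},{"tx":0,"ty":0,"tz":0,"spin":0},{"tx":0,"ty":0,"tz":0,"spin":0}]'
python3 -c "
from h import *
from bench import manip
s=manip.sense();print(to_tool(s,(.4388,.2815,.046)),s['force'])"
```

```text
t: 15.05
eef_pos: [0.439, 0.283, 0.0631]
eef_rot: [0.0, 0.187, 0.982, 0.0]
force: [0.3, 0.6, -0.4]
gripper_width: 0.0454
finger_force: 15.0
[-0.4 -1.4 17.1] [ 0.26968412  0.63431742 -0.35658046]
```

```bash
python3 -m inch '[{"tx":-0.3,"ty":-1,"tz":8,"spin":0},{"tx":0,"ty":0,"tz":4,"spin":0},{"tx":0,"ty":0,"tz":3,"spin":0},{"tx":0,"ty":0,"tz":0,"spin":0},{"tx":0,"ty":0,"tz":0,"spin":0}]'; python3 -m inch '[{"tx":0,"ty":0,"tz":1,"spin":0},{"tx":0,"ty":0,"tz":1,"spin":0},{"tx":0,"ty":0,"tz":0,"spin":0},{"tx":0,"ty":0,"tz":0,"spin":0}]'
```

```text
t: 15.68
eef_pos: [0.4384, 0.2819, 0.0478]
eef_rot: [0.0, 0.186, 0.982, 0.0]
force: [0.4, 0.2, -0.1]
gripper_width: 0.0456
finger_force: 15.0
t: 16.18
eef_pos: [0.4384, 0.2818, 0.0457]
eef_rot: [-0.0, 0.186, 0.982, -0.0]
force: [-1.0, -0.2, -0.0]
gripper_width: 0.0455
finger_force: 15.0
```

```bash
python3 -m inch '[{"tx":0,"ty":0,"tz":0.7,"spin":0},{"tx":0,"ty":0,"tz":0,"spin":0},{"tx":0,"ty":0,"tz":0,"spin":0}]'
```

```text
t: 16.55
eef_pos: [0.4386, 0.2818, 0.0455]
eef_rot: [0.0, 0.186, 0.982, 0.0]
force: [-2.1, -1.5, 6.2]
gripper_width: 0.0456
finger_force: 15.0
```

```bash
python3 -m inch '[{"tx":0,"ty":0,"tz":0,"spin":0},{"tx":0,"ty":0,"tz":0,"spin":0},{"tx":0,"ty":0,"tz":0,"spin":0},{"tx":0,"ty":0,"tz":0,"spin":0}]' 60; python3 -m inch '[{"tx":0,"ty":0,"tz":-5,"spin":0},{"tx":0,"ty":0,"tz":-15,"spin":0},{"tx":0,"ty":0,"tz":-40,"spin":0},{"tx":0,"ty":0,"tz":-50,"spin":0},{"tx":0,"ty":0,"tz":-20,"spin":0}]';python3 -m inch '[{"tx":-40,"ty":-40,"tz":0,"spin":0},{"tx":-40,"ty":-40,"tz":0,"spin":0},{"tx":-40,"ty":-40,"tz":0,"spin":0},{"tx":-20,"ty":-20,"tz":0,"spin":0},{"tx":0,"ty":0,"tz":0,"spin":0}]'
python3 - <<'E'
from h import *
from bench import manip
import cv2
for n in("top","side"):
    c=manip.capture(n);P=cloud(c)
    o=.002*(n=="side")
    for f in(((.439,.281),.058,.026-o,.003),((.439,.281),.035,.042-o,.003),((.439,.281),.023,.058-o,.003),((.51,-.084),.029,.052-o,.003)):
        try:print(n,rim(P,*f))
        except Exception as e:print(e)
    if n=="side":cv2.imwrite("pics/d.png",cv2.resize(c["pixels"][150:350,220:480,::-1],None,fx=3,fy=3))
E
```

```text
t: 17.05
eef_pos: [0.4383, 0.2818, 0.0449]
eef_rot: [-0.0, 0.186, 0.982, -0.0]
force: [-0.7, -0.1, 0.3]
gripper_width: 0.0598
finger_force: 0.0
t: 17.68
eef_pos: [0.44, 0.283, 0.1794]
eef_rot: [0.002, 0.186, 0.982, 0.002]
force: [-0.3, 0.5, -0.3]
gripper_width: 0.0601
finger_force: 0.0
t: 18.3
eef_pos: [0.5186, 0.0973, 0.1761]
eef_rot: [0.001, 0.189, 0.982, -0.0]
force: [-0.5, -0.0, 0.5]
gripper_width: 0.06
finger_force: 0.0
top (array([0.4391, 0.2793]), 286, 0.0076, np.float64(0.0262))
top (array([0.4391, 0.2809]), 201, 0.0028, np.float64(0.0421))
top (array([0.4389, 0.281 ]), 113, 0.001, np.float64(0.058))
top (array([ 0.5096, -0.0842]), 138, 0.0011, np.float64(0.052))
side (array([0.4397, 0.2812]), 539, 0.0059, np.float64(0.024))
side (array([0.4395, 0.2819]), 358, 0.0055, np.float64(0.0402))
side (array([0.4396, 0.2822]), 190, 0.0011, np.float64(0.0559))
side (array([ 0.5101, -0.0828]), 107, 0.0014, np.float64(0.0495))
```

View pics/d.png

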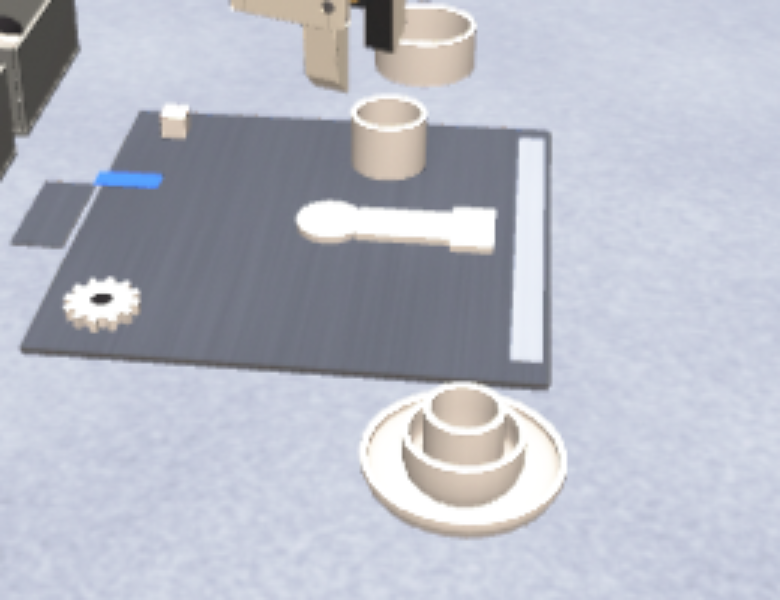

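The lids are nested, level and centred around (463,440). The cup hasn't moved from (390,138), and the gripper is well clear.

```bash
python3 -m inch '[{"tx":0,"ty":0,"tz":0,"spin":0},{"tx":0,"ty":0,"tz":0,"spin":0},{"tx":0,"ty":0,"tz":0,"spin":0}]'; python3 -c "
from bench import manip
print(manip.close_job())"
```

```text
t: 18.77
eef_pos: [0.5171, 0.1011, 0.175]
eef_rot: [-0.0, 0.186, 0.983, 0.0]
force: [-1.1, -0.6, -0.3]
gripper_width: 0.0598
finger_force: 0.0
the job is handed in; nothing more can be done
None
```

The three lids are nested level and centred to about 1 mm where the big lid stood, the cup was not moved, and I handed the job in at about 19 s; no verdict came back.

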